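Find the fullest fastener tin in the van's drawer

ROBOT

A 6-joint arm with a two-finger parallel gripper is mounted at the origin on the work surface. World frame = base frame: x ahead of the robot, y to its left, z up, the work surface at z = 0. Lengths are in mm, angles in rad, forces in N, time in s.
With the tool pointing down it reaches from about 325 to 775 mm from the base axis. Payload 5.5 kg.
Tool frame: the origin (TCP) lies at the very end of the fingers, on their centre line; the grasp point (between the pads) lies env.hold_point_z behind it (env.hold_point_z is the distance from the TCP to the grasp point, in mm); z points along the fingers, y is the direction in which the jaws open and shut (so a half turn about z gives the same grasp; the last joint's range is limited). The gripper opens to 85 mm and grips with 20 to 120 N. Pads are 22 mm wide; open, the fingers measure 114 mm over their backs; the gripper's body (76 mm by 85 mm) begins 54 mm behind the grasp point. The pads swing forward as they close: fully open they stand 13 mm farther back than shut.
Start: joints at [-1.334, 0.091, 1.231, -0, 1.82, -0.057], TCP at [173.754, -574.304, 195.275] pointing down, gripper open.
Joint ranges: [-2.87, 2.87], [-0.86, 2.18], [0.17, 2.46], [-1.51, 4.65], [0.06, 2.69], [-2.65, 2.65]. Speed limits (rad/s): [2.57, 2.57, 3.01, 3.14, 3.14, 3.14].

INTERFACE

Orientations are given as a unit quaternion [w, x, y, z].
In Python, from plant import env, vision, get_time, get_joint_positions, get_dq, get_joint_torque, get_tool_pos, get_orientation, get_ft_force, get_moment, get_grip_width gives the robot as it stands. The module is installed in compiled form; this text tells all that it offers. Calls block until the motion is done:
- env.reach(position, orientation): joint-space move of the TCP to a pose.
- env.line_to(position, orientation=None, speed=150, force_limit=None): straight line of the TCP; orientation=None keeps the orientation; speed is the mean speed in mm/s. With force_limit (N) it stops when the force on the tool has changed by that much, and returns True; else False.
- env.set_joints(angles): joint-space move.
- env.open_gripper() and env.grab(grip_force=None): open the fingers fully, or close them until they stop; grip_force is the grip in N (None keeps the last).
- env.hold(seconds).
- env.inverse_kinematics(position, orientation): joint angles nearest the present ones, or None.
- vision.grab_frame(name): name is "scene" or "side" or "wrist"; returns the picture (384x512x3 uint8, blue, green, red); there is no depth.
- vision.camera_model(name): a dict with "mtx" (3x3 intrinsics, pixels), "xyz" and "orientation" of the camera in the world. Camera axes: x right, y down, z forward; pixel columns grow to the right and rows downward; lengths in mm; the calibration is good to about 2 mm. A picture is of the moment at which its call begins: read the wrist's pose just before it. camera_model takes no time and is no camera call; for the wrist camera it gives the pose at the moment of the call.
A pose or a line that the arm cannot do raises env.IKError and nothing moves.
- env.hand_in(): hands the job in, once; it reports no verdict.
Readings, each from a call of its own:
- get_time(): time.
- get_joint_positions(): joint angles.
- get_dq(): joint speeds.
- get_joint_torque(): joint torques, N m.
- get_tool_pos(): TCP position.
- get_orientation(): TCP orientation.
- get_ft_force(): force on the tool from outside, world axes, zero at the start.
- get_moment(): the same for the moment, N m.
- get_grip_width(): finger opening in mm.
Only numpy, scipy, OpenCV 4.12 (cv2) and the standard library are available. Lean on these libraries where they do the work, as an engineer would, in place of code of your own. Each camera call takes 0.05 s, during which the arm holds its last target.

TASK

Three identical closed fastener tins stand in the drawer tray: going from the robot's left to its right, lift each one clear of the tray to feel its weight and set it back upright in its own bay before lifting the next. Then hold the heaviest one up, upright and some 20 cm above the bench, and finish while still holding it there, with the other two standing in their own bays (if the last one lifted is the heaviest, simply raise it). The tins are thin, so grip them gently (at most 60 N), do not tip or drop them, and leave the tools and everything else where they are.

Things in the scene. Friction and masses are not known exactly. Their poses are not given: they have to be found in the camera images.
- tin_k: one of three identical closed steel tins with aluminium lid, 56 mm across, 75 mm tall, smooth, upright in a bay; origin at the centre of its underside, z up. 0.25 to 0.85 kg; the heaviest is at least 0.15 kg heavier than the others; only lifting tells which (not name or bay). Thin metal: dents when gripped with over 60 N per finger; 30 N holds it securely
- tin_p: one of three identical closed steel tins with aluminium lid, 56 mm across, 75 mm tall, smooth, upright in a bay; origin at the centre of its underside, z up. 0.25 to 0.85 kg; the heaviest is at least 0.15 kg heavier than the others; only lifting tells which (not name or bay). Thin metal: dents when gripped with over 60 N per finger; 30 N holds it securely
- tin_w: one of three identical closed steel tins with aluminium lid, 56 mm across, 75 mm tall, smooth, upright in a bay; origin at the centre of its underside, z up. 0.25 to 0.85 kg; the heaviest is at least 0.15 kg heavier than the others; only lifting tells which (not name or bay). Thin metal: dents when gripped with over 60 N per finger; 30 N holds it securely
- tray: open aluminium drawer tray with black rubber floor, fixed on the bench, 233 mm (x) by 383 mm (y), floor 4 mm and wall tops 20 mm above the bench. Origin at bench height under the centre of the middle tin bay; x away from the robot, y to the robot's left. Three tin bays in a row along y, beyond them a long tool bay (x 65 to 165 mm). Nothing in it but the tins is taller than 40 mm
- bay_left (a point): centre of the floor of the left tin bay (y = +125 mm in the tray, 4 mm above the bench), 130 mm (x) by about 125 mm (y), walled 16 mm high by 3 mm sheet; its tin starts within 12 mm of this point
- bay_middle (a point): centre of the floor of the middle tin bay (y = 0 in the tray, 4 mm above the bench), 130 mm (x) by about 125 mm (y), walled 16 mm high by 3 mm sheet; its tin starts within 12 mm of this point
- bay_right (a point): centre of the floor of the right tin bay (y = -125 mm in the tray, 4 mm above the bench), 130 mm (x) by about 125 mm (y), walled 16 mm high by 3 mm sheet; its tin starts within 12 mm of this point
- screwdriver: loose screwdriver with a red handle, 190 mm, lying in the tray's far tool bay; not part of the job
- spanner: loose steel spanner, 150 mm, lying in the tray's far tool bay; not part of the job
- socket_a: loose steel socket, 20 mm across, 26 mm tall, standing in the far outer corner of the left bay; not part of the job
- socket_b: loose steel socket, 20 mm across, 26 mm tall, standing in the near outer corner of the right bay; not part of the job
- hammer: loose hammer lying on the bench to the right of the tray; not part of the job
- tape_roll: loose roll of black tape, 90 mm across, 24 mm tall, on the bench to the left of the tray; not part of the job
- oil_bottle: loose white plastic bottle, 52 mm across, 110 mm tall, on the bench to the left of the tray; not part of the job
There are look-alikes about, which are no part of the job. What is shaped like the tin_w but orange, pink or purple is not meant.

How it is judged (in metres and radians):
On the way, in this order (a step that is already met when the one before it is completed fails the run):
1. the left tin is lifted clear of the tray in the gripper while the other two stand upright in their own bays (((y of tin_k in the frame of tray above 0.0625 m and height (world z) of tin_k above 0.02 m and contact force between the fingers and tin_k above 1 N and contact force between tin_k and tray below 0.3 N and distance of each of tin_p, tin_w from where it was at the start of the episode below 0.045 m and height (world z) of each of tin_p, tin_w below 0.012 m and angle between each of tin_p, tin_w's own z axis and vertical below 0.15 rad) or (y of tin_p in the frame of tray above 0.0625 m and height (world z) of tin_p above 0.02 m and contact force between the fingers and tin_p above 1 N and contact force between tin_p and tray below 0.3 N and distance of each of tin_k, tin_w from where it was at the start of the episode below 0.045 m and height (world z) of each of tin_k, tin_w below 0.012 m and angle between each of tin_k, tin_w's own z axis and vertical below 0.15 rad) or (y of tin_w in the frame of tray above 0.0625 m and height (world z) of tin_w above 0.02 m and contact force between the fingers and tin_w above 1 N and contact force between tin_w and tray below 0.3 N and distance of each of tin_k, tin_p from where it was at the start of the episode below 0.045 m and height (world z) of each of tin_k, tin_p below 0.012 m and angle between each of tin_k, tin_p's own z axis and vertical below 0.15 rad))), for 0.2 s.
2. the middle tin is lifted clear of the tray in the gripper while the other two stand upright in their own bays (((y of tin_k in the frame of tray between -0.0625 and 0.0625 m and height (world z) of tin_k above 0.02 m and contact force between the fingers and tin_k above 1 N and contact force between tin_k and tray below 0.3 N and distance of each of tin_p, tin_w from where it was at the start of the episode below 0.045 m and height (world z) of each of tin_p, tin_w below 0.012 m and angle between each of tin_p, tin_w's own z axis and vertical below 0.15 rad) or (y of tin_p in the frame of tray between -0.0625 and 0.0625 m and height (world z) of tin_p above 0.02 m and contact force between the fingers and tin_p above 1 N and contact force between tin_p and tray below 0.3 N and distance of each of tin_k, tin_w from where it was at the start of the episode below 0.045 m and height (world z) of each of tin_k, tin_w below 0.012 m and angle between each of tin_k, tin_w's own z axis and vertical below 0.15 rad) or (y of tin_w in the frame of tray between -0.0625 and 0.0625 m and height (world z) of tin_w above 0.02 m and contact force between the fingers and tin_w above 1 N and contact force between tin_w and tray below 0.3 N and distance of each of tin_k, tin_p from where it was at the start of the episode below 0.045 m and height (world z) of each of tin_k, tin_p below 0.012 m and angle between each of tin_k, tin_p's own z axis and vertical below 0.15 rad))), for 0.2 s.
3. the right tin is lifted clear of the tray in the gripper while the other two stand upright in their own bays (((y of tin_k in the frame of tray below -0.0625 m and height (world z) of tin_k above 0.02 m and contact force between the fingers and tin_k above 1 N and contact force between tin_k and tray below 0.3 N and distance of each of tin_p, tin_w from where it was at the start of the episode below 0.045 m and height (world z) of each of tin_p, tin_w below 0.012 m and angle between each of tin_p, tin_w's own z axis and vertical below 0.15 rad) or (y of tin_p in the frame of tray below -0.0625 m and height (world z) of tin_p above 0.02 m and contact force between the fingers and tin_p above 1 N and contact force between tin_p and tray below 0.3 N and distance of each of tin_k, tin_w from where it was at the start of the episode below 0.045 m and height (world z) of each of tin_k, tin_w below 0.012 m and angle between each of tin_k, tin_w's own z axis and vertical below 0.15 rad) or (y of tin_w in the frame of tray below -0.0625 m and height (world z) of tin_w above 0.02 m and contact force between the fingers and tin_w above 1 N and contact force between tin_w and tray below 0.3 N and distance of each of tin_k, tin_p from where it was at the start of the episode below 0.045 m and height (world z) of each of tin_k, tin_p below 0.012 m and angle between each of tin_k, tin_p's own z axis and vertical below 0.15 rad))), for 0.2 s.
At the end, for the whole second after the job is handed in: The heaviest tin (over 6.4 N; the others weigh under 4.8 N) is in the fingers, still, tilted under 0.3 rad, underside over 150 mm above the bench; the other two stand untouched on the tray floor, upright within 0.15 rad, within 45 mm of their starts, pressing on it with 1 to 5.5 N each (((height (world z) of tin_k above 0.15 m and contact force between the fingers and tin_k above 1 N and angle between tin_k's own z axis and vertical below 0.3 rad and linear speed of tin_k below 0.05 m/s and distance of each of tin_p, tin_w from where it was at the start of the episode below 0.045 m and height (world z) of each of tin_p, tin_w below 0.012 m and angle between each of tin_p, tin_w's own z axis and vertical below 0.15 rad and linear speed of each of tin_p, tin_w below 0.02 m/s and contact force between the fingers and tin_p below 0.1 N and contact force between each of tin_p, tin_w and tin_k below 0.1 N and contact force between tin_p and tray between 1 and 5.5 N and contact force between the fingers and tin_w below 0.1 N and contact force between tin_w and tray between 1 and 5.5 N) or (height (world z) of tin_p above 0.15 m and contact force between the fingers and tin_p above 1 N and angle between tin_p's own z axis and vertical below 0.3 rad and linear speed of tin_p below 0.05 m/s and distance of each of tin_k, tin_w from where it was at the start of the episode below 0.045 m and height (world z) of each of tin_k, tin_w below 0.012 m and angle between each of tin_k, tin_w's own z axis and vertical below 0.15 rad and linear speed of each of tin_k, tin_w below 0.02 m/s and contact force between the fingers and tin_k below 0.1 N and contact force between each of tin_k, tin_w and tin_p below 0.1 N and contact force between tin_k and tray between 1 and 5.5 N and contact force between the fingers and tin_w below 0.1 N and contact force between tin_w and tray between 1 and 5.5 N) or (height (world z) of tin_w above 0.15 m and contact force between the fingers and tin_w above 1 N and angle between tin_w's own z axis and vertical below 0.3 rad and linear speed of tin_w below 0.05 m/s and distance of each of tin_k, tin_p from where it was at the start of the episode below 0.045 m and height (world z) of each of tin_k, tin_p below 0.012 m and angle between each of tin_k, tin_p's own z axis and vertical below 0.15 rad and linear speed of each of tin_k, tin_p below 0.02 m/s and contact force between the fingers and tin_k below 0.1 N and contact force between each of tin_k, tin_p and tin_w below 0.1 N and contact force between tin_k and tray between 1 and 5.5 N and contact force between the fingers and tin_p below 0.1 N and contact force between tin_p and tray between 1 and 5.5 N))); the arm keeps its last pose, push and grip.
It fails at once if a tin is squeezed hard enough to dent it (the two fingers together press with over 150 N, 75 N each) (contact force between the fingers and tin_k above 150 N or contact force between the fingers and tin_p above 150 N or contact force between the fingers and tin_w above 150 N).
It fails at once if a tin is tipped more than 35 degrees (angle between any of tin_k, tin_p, tin_w's own z axis and vertical above 0.61 rad).
It fails at once if a tin is dropped or thrown: moves faster than 0.5 m/s out of the gripper ((linear speed of tin_k above 0.5 m/s and contact force between the fingers and tin_k below 0.05 N) or (linear speed of tin_p above 0.5 m/s and contact force between the fingers and tin_p below 0.05 N) or (linear speed of tin_w above 0.5 m/s and contact force between the fingers and tin_w below 0.05 N)).
It fails at once if a tool or other bystander is moved more than 30 mm (distance of any of screwdriver, spanner, socket_a, socket_b, hammer, tape_roll, oil_bottle from where it was at the start of the episode above 0.03 m).
It also fails if it takes over 72 s, if anything falls off the work surface, if the arm or the gripper's body presses on something with over 40 N, if the wrist force passes 120 N, or if a joint passes its speed limit or range.

## Working session

There is one attempt and no reset: what is moved stays moved. The work goes in short steps, each a Python script; the robot and the scene stay as the last script left them, time stands still between calls to the robot, and variables do not carry over. Pictures are saved under pics/ and viewed, and the job is handed in when it is done.

```bash
mkdir -p pics; ls
python3 - <<'E'
from plant import *
import cv2,numpy as np
print(env.hold_point_z,get_time(),get_tool_pos(),get_orientation(),get_grip_width(),get_ft_force())
for n in ("scene","side","wrist"):
    m=vision.camera_model(n); print(n,np.round(m["mtx"],1).tolist(),m["xyz"],m["orientation"])
    cv2.imwrite(f"pics/{n}0.png",vision.grab_frame(n))
E
```

```text
pics
18.700000000000003 0.0 [ 173.6485076  -573.96623402  194.16268053] [-9.55897874e-04  9.89232038e-01  1.46352485e-01 -1.02990601e-04] 85.69462954417641 [-0.27590092  0.13525899  1.12777663]
scene [[393.0, 0.0, 261.6], [0.0, 393.0, 190.3], [0.0, 0.0, 1.0]] [1191.71463386 -793.07609162  999.58163012] [-0.37509253  0.86227449  0.31000312 -0.14030812]
side [[485.1, 0.0, 252.4], [0.0, 485.1, 201.2], [0.0, 0.0, 1.0]] [ 280.94320599  878.11053448 1037.13285176] [ 0.05588712 -0.14065105  0.92067605 -0.35979094]
wrist [[268.2, 0.0, 255.8], [0.0, 268.2, 192.1], [0.0, 0.0, 1.0]] [ 251.78836453 -549.6621854   372.92224078] [ 0.12902875  0.79256465 -0.5879911  -0.09725905]
```

View pics/scene0.png

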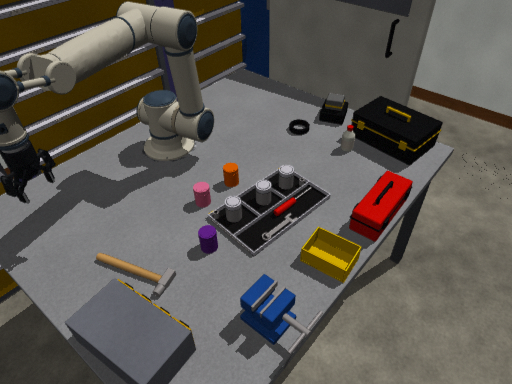

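View pics/side0.png

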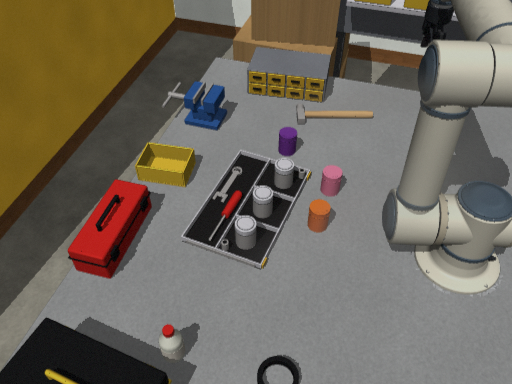

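View pics/wrist0.png

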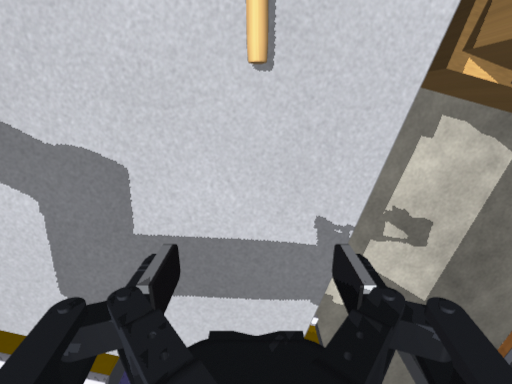

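The scene view shows the grey tins at about (287,175), (264,190) and (234,208), left to right. The side view shows them at about (246,232), (263,200) and (285,173). The orange, pink and purple cans are decoys. Next I'll segment the lids.

Run:
```python
import cv2,numpy as np
a=cv2.imread("pics/scene0.png")[155:255,195:340]; b=cv2.imread("pics/side0.png")[145:275,175:330]
cv2.imwrite("pics/cs.png",cv2.resize(a,None,fx=5,fy=5,interpolation=cv2.INTER_NEAREST)); cv2.imwrite("pics/cd.png",cv2.resize(b,None,fx=4.5,fy=4.5,interpolation=cv2.INTER_NEAREST))
```

```text
(no output)
```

View pics/cs.png

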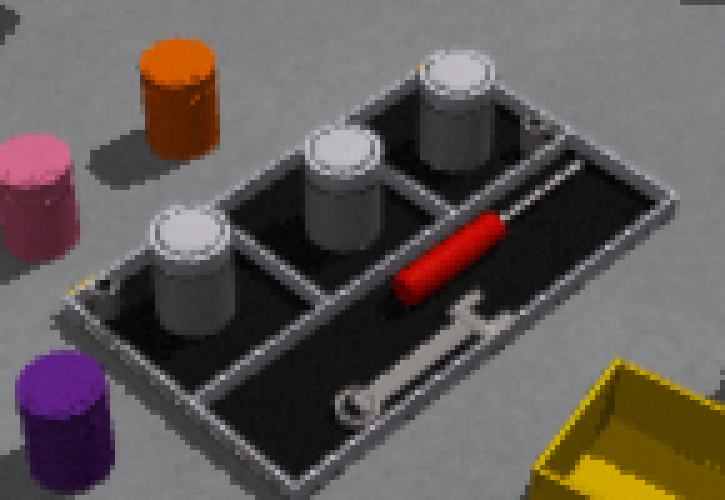

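View pics/cd.png

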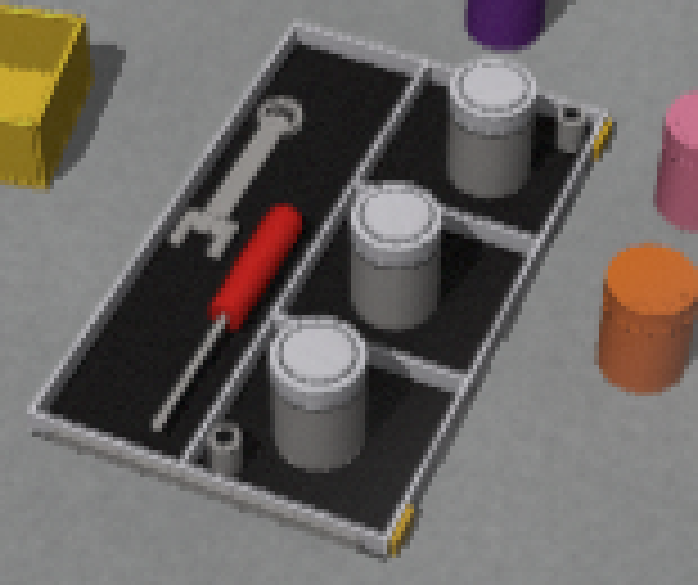

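```bash
cat > h.py <<'E'
import cv2,numpy as np
from scipy.spatial.transform import Rotation as R
from plant import vision
def ray(n,px,z,m=None):
    m=m or vision.camera_model(n); px=np.atleast_2d(px).astype(float)
    d=np.linalg.solve(m["mtx"],np.c_[px,np.ones(len(px))].T).T
    q=m["orientation"]; d=R.from_quat([q[1],q[2],q[3],q[0]]).apply(d); o=np.array(m["xyz"])
    return o+d*((z-o[2])/d[:,2])[:,None]
E
python3 - <<'E'
from h import *
for n,(x0,y0,x1,y1) in (("scene",(195,155,340,255)),("side",(175,145,330,275))):
    im=cv2.imread(f"pics/{n}0.png"); c=im[y0:y1,x0:x1]; g=c.min(2)
    k=cv2.getStructuringElement(cv2.MORPH_ELLIPSE,(5,5))
    print(n,g.max())
    for th in (150,165,180,195):
        m=cv2.morphologyEx((g>th).astype(np.uint8),cv2.MORPH_OPEN,k)
        N,l,s,ce=cv2.connectedComponentsWithStats(m)
        for i in range(1,N):
            if s[i,4]>40:
                p=ce[i]+[x0,y0]; print(th,s[i].tolist(),p.round(1),ray(n,p,79).round(1))
E
```

```text
scene 190
150 [86, 10, 11, 8, 69] [286.4 168.4] [[543.3 113.9  79. ]]
150 [63, 25, 11, 9, 74] [263.2 184. ] [[532.   -5.4  79. ]]
150 [32, 42, 12, 9, 78] [232.5 200.7] [[ 505.6 -135.2   79. ]]
165 [86, 11, 11, 7, 59] [286.1 168.9] [[544.3 111.1  79. ]]
165 [63, 26, 11, 7, 63] [262.9 184.1] [[531.4  -6.7  79. ]]
165 [32, 42, 11, 8, 71] [232.3 200.7] [[ 505.1 -135.8   79. ]]
180 [87, 11, 9, 6, 44] [286.1 168.4] [[542.6 113.5  79. ]]
180 [64, 26, 9, 7, 47] [263.2 183.8] [[531.3  -4.7  79. ]]
180 [33, 42, 10, 7, 56] [232.6 200.3] [[ 504.5 -133.7   79. ]]
side 191
150 [103, 14, 13, 10, 106] [284.  163.6] [[ 504.1 -133.9   79. ]]
150 [81, 42, 14, 11, 124] [262.4 192.1] [[531.2  -5.7  79. ]]
150 [63, 73, 15, 12, 143] [245. 223.] [[542.6 113.4  79. ]]
165 [103, 14, 13, 10, 94] [284.1 163.7] [[ 503.7 -133.6   79. ]]
165 [81, 42, 14, 11, 118] [262.4 192.2] [[531.   -5.5  79. ]]
165 [63, 73, 15, 11, 135] [245.1 222.9] [[542.4 113.3  79. ]]
180 [103, 15, 13, 8, 85] [284.2 163.4] [[ 503.9 -134.7   79. ]]
180 [82, 43, 13, 9, 99] [262.7 191.8] [[530.7  -6.9  79. ]]
180 [63, 73, 14, 10, 117] [244.7 222.5] [[543.7 112.2  79. ]]
```

Run:
```python
from h import *
p=np.array([(297,22),(607,110),(388,552),(33,412)])/4.5+[175,145]
c=ray("side",p,20)[:,:2]; print(c.round(1)); 
e=[c[2]-c[1],c[3]-c[0]]; print([np.linalg.norm(v) for v in e],[np.degrees(np.arctan2(-v[0],v[1])) for v in e])
v=e[0]+e[1]; a=np.arctan2(-v[0],v[1]); X=np.array([np.cos(a),np.sin(a)]);Y=np.array([-np.sin(a),np.cos(a)])
print("yaw",np.degrees(a)); C=c.mean(0)
# tray x from -68 to 165 -> centre offset 48.5
O=C-48.5*X; print("origin",O)
for t in ((543,113),(531,-6),(504.5,-134.5)):
    d=np.array(t)-O; print(t,d@X,d@Y)
# decoys at z=75 top and sockets at z=30
for nm,q,z in (("orange",(650,280),75),("pink",(690,130),75),("purple",(505,0),75),("sa",(225,435),30),("sb",(572,113),30)):
    w=ray("side",np.array(q)/4.5+[175,145],z)[0,:2]; print(nm,w.round(),((w-O)@X).round(),((w-O)@Y).round())
```

```text
[[ 664.  -217.1]
 [ 436.1 -194.3]
 [ 473.6  194.8]
 [ 703.9  161.4]]
[np.float64(390.9140018277099), np.float64(380.6298424426019)] [np.float64(-5.501792217353935), np.float64(-6.017371901030785)]
yaw -5.756145871181084
origin [521.16243083  -8.93546789]
(543, 113) 9.497967250820595 123.51083504766227
(531, -6) 9.493553716494597 3.9073234749633916
(504.5, -134.5) -3.984946945054924 -126.60256128445477
orange [371.  -1.] -150.0 -7.0
pink [ 374. -134.] -134.0 -139.0
purple [ 517. -221.] 17.0 -211.0
sa [586. 151.] 49.0 166.0
sb [ 456. -174.] -48.0 -171.0
```

Both views agree to about 2 mm, and the tins lie within 12 mm of their bay centres in the tray frame. Purple stands close to the right tin, so I'll open the jaws along tray x.

```bash
cat >> h.py <<'E'
T={'L':(543,113),'M':(531,-6),'R':(504.5,-134.5)}
def Q(deg):
    a=np.radians(deg)/2; return [0,np.cos(a),np.sin(a),0]
E
python3 - <<'E'
from h import *
from plant import *
for s in (84.2,-95.8):
    for k,t in T.items():
        for z in (33,200):
            j=env.inverse_kinematics([*t,z],Q(s)); print(s,k,z,None if j is None else np.round(j,2))
E
```

```text
84.2 L 33 [ 0.14 -0.    1.61 -0.    1.53  0.25]
84.2 L 200 [ 0.14 -0.03  1.35 -0.    1.83  0.25]
84.2 M 33 [-0.08 -0.06  1.68 -0.    1.53  0.03]
84.2 M 200 [-0.08 -0.09  1.41 -0.    1.83  0.03]
84.2 R 33 [-0.33 -0.09  1.7  -0.    1.53 -0.22]
84.2 R 200 [-0.33 -0.12  1.43 -0.    1.83 -0.22]
-95.8 L 33 None
-95.8 L 200 None
-95.8 M 33 None
-95.8 M 200 None
-95.8 R 33 None
-95.8 R 200 None
```

Run:
```python
from h import *
from plant import *
t=T['L']
env.reach([*t,220],Q(84.2)); env.hold(.3)
m=vision.camera_model("wrist"); im=vision.grab_frame("wrist"); cv2.imwrite("pics/w1.png",im)
mi=np.linalg.inv(m["mtx"])
q=m["orientation"];r=R.from_quat([q[1],q[2],q[3],q[0]])
for k,p in T.items():
    c=m["mtx"]@r.inv().apply(np.array([*p,79])-m["xyz"]); print(k,(c[:2]/c[2]).round(1))
print(get_time(),get_tool_pos(),get_ft_force(),m["xyz"])
```

```text
L [256.2 173. ]
M [256.3 257.7]
R [247.5 332.1]
3.25 [543.03898659 112.78802198 219.98916493] [-0.86448196 -0.19236752 -0.00760101] [550.79125468 195.29932578 398.64277826]
```

View pics/w1.png

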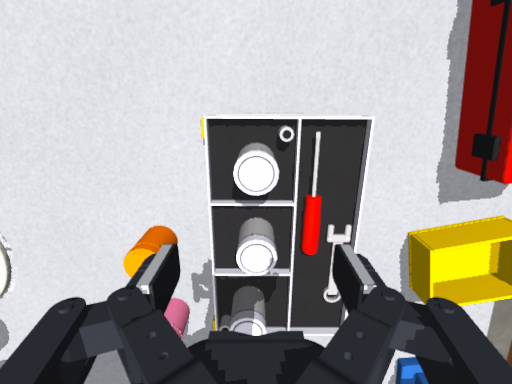

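The wrist view shows the left lid at (256,173), against a prediction of (256,173). The middle lid is at (256,256), predicted (256,258). The poses are confirmed, so I'll lift the left tin.

```bash
cat >> h.py <<'E'
from plant import env,get_time,get_tool_pos,get_ft_force,get_grip_width
def ft(n=8):
    return np.mean([ (env.hold(.05),get_ft_force())[1] for _ in range(n)],0).round(2)
def lift(k,up=80):
    t=T[k]
    p=get_tool_pos()
    if np.hypot(p[0]-t[0],p[1]-t[1])>5: env.line_to([*t,p[2]],Q(84.2),speed=150)
    env.line_to([*t,110],Q(84.2),speed=120); env.hold(.3); f0=ft()
    print(k,"t",get_time(),"empty",f0)
    print("hit",env.line_to([*t,33],Q(84.2),speed=60,force_limit=8),get_tool_pos().round(1))
    env.grab(35); env.hold(.2); print("w",get_grip_width(),ft(2))
    env.line_to([*t,up],Q(84.2),speed=50); env.hold(.4); f1=ft()
    print("lifted",f1,"dW",(f0-f1)[2],"w",get_grip_width(),get_tool_pos().round(1),get_time())
E
python3 - <<'E'
from h import *
lift('L')
cv2.imwrite("pics/s2.png",cv2.resize(vision.grab_frame("side")[130:280,170:370],None,fx=4,fy=4))
E
```

```text
L t 5.0167 empty [ 0.17 -0.1  -0.33]
hit False [543.3 113.1  33.6]
w 54.10027339351252 [-1.97 -0.37  5.94]
lifted [-0.16  0.11 -3.18] dW 2.85 w 54.00951824899082 [543. 113.  80.] 9.0417
```

View pics/s2.png

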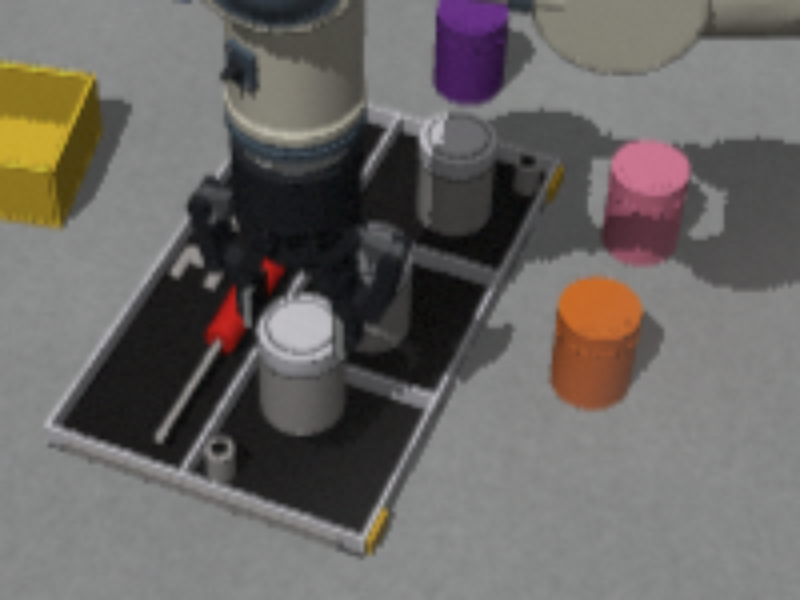

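Run:
```python
from h import *
m=vision.camera_model("side");q=m["orientation"];r=R.from_quat([q[1],q[2],q[3],q[0]])
for z in (79,100,126):
    c=m["mtx"]@r.inv().apply(np.array([543,113,z])-m["xyz"]);c=c[:2]/c[2]; print(z,c.round(1),((c-[170,130])*4).round())
cv2.imwrite("pics/w3.png",vision.grab_frame("wrist"));cv2.imwrite("pics/sc3.png",cv2.resize(vision.grab_frame("scene")[130:255,195:345],None,fx=4,fy=4))
print(ft(),get_grip_width())
```

```text
79 [244.9 222.8] [299. 371.]
100 [244.7 217.5] [299. 350.]
126 [244.6 210.7] [298. 323.]
[ 0.15  0.26 -2.73] 54.010400920952755
```

View pics/sc3.png

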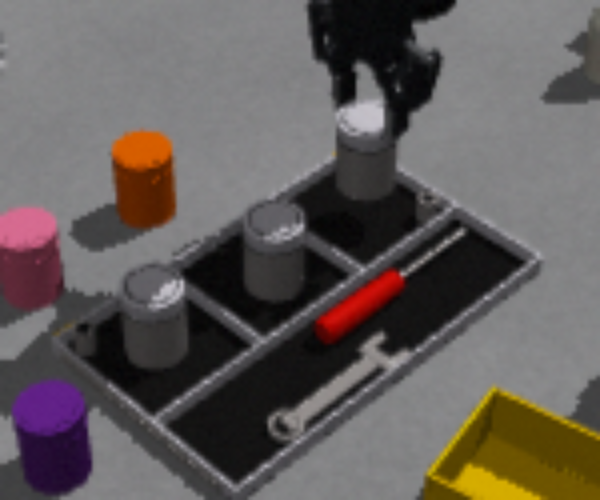

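View pics/w3.png

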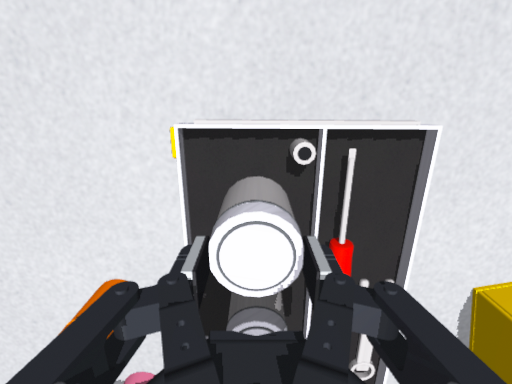

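All three views show the left tin held upright. Its lid is at (302,328) in the side crop, against a prediction of (298,323). It weighs about 2.8 N, so it isn't the heaviest. I'll set it down and lift the middle one.

```bash
cat >> h.py <<'E'
def put(k):
    t=T[k]
    env.line_to([*t,40],Q(84.2),speed=50); env.hold(.2)
    print("hit",env.line_to([*t,32.5],Q(84.2),speed=10,force_limit=4),get_tool_pos().round(1),get_ft_force())
    env.open_gripper(); env.hold(.2)
    print("open",get_grip_width(),ft(2))
    env.line_to([*t,120],Q(84.2),speed=60); print(get_time())
E
python3 - <<'E'
from h import *
put('L')
cv2.imwrite("pics/w4.png",vision.grab_frame("wrist"))
lift('M')
cv2.imwrite("pics/w5.png",vision.grab_frame("wrist"))
E
```

```text
hit True [542.9 113.1  33.9] [0.25320234 1.06035147 4.70538197]
open 85.64007311547284 [ 0.11 -0.2   0.34]
13.6833
M t 15.6333 empty [-0.22 -0.03  0.04]
hit False [531.3  -6.   33.6]
w 54.35748509357499 [ 0.56 -0.35  5.5 ]
lifted [ 0.2  -0.13 -3.26] dW 3.3 w 53.82584240742159 [531.  -6.  80.] 19.6583
```

View pics/w4.png

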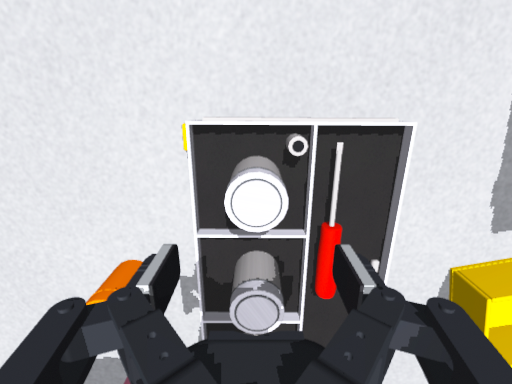

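View pics/w5.png

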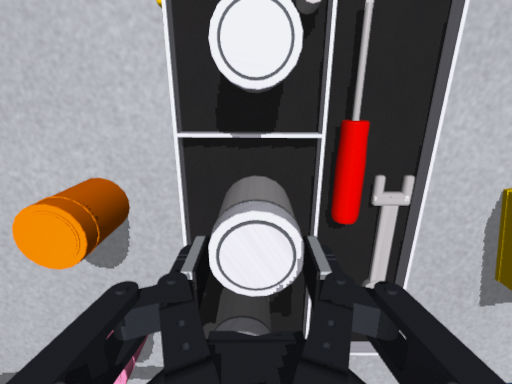

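The left tin stands upright in its bay, with its lid at (256,202). The middle tin is held upright, lid at (256,255), and weighs about 3.3 N, so it isn't the heaviest either. Now the right one.

Run:
```python
from h import *
put('M')
lift('R')
cv2.imwrite("pics/w6.png",vision.grab_frame("wrist"))
```

```text
hit True [530.9  -6.   33.8] [0.15063902 0.33614636 4.3199711 ]
open 85.0859149189917 [0.55 0.2  0.1 ]
23.8
R t 25.775 empty [-0.   -0.25 -0.31]
hit False [ 504.8 -134.6   33.6]
w 53.7557160769987 [-0.39  0.55  5.69]
lifted [ 0.17  0.15 -7.32] dW 7.010000000000001 w 53.42876078630725 [ 504.5 -134.5   80. ] 29.8
```

View pics/w6.png

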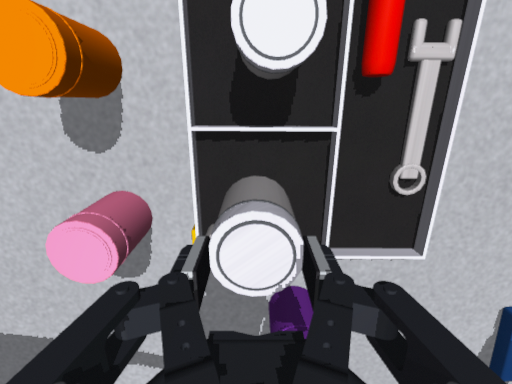

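The right tin weighs about 7.0 N, so it's the heaviest. It's upright, with its lid at (256,255). I'll raise it.

Run:
```python
from h import *
env.line_to([*T['R'],232],Q(84.2),speed=60); env.hold(1)
print(ft(),get_grip_width(),get_tool_pos(),get_time())
a=vision.grab_frame("side");b=vision.grab_frame("scene")
cv2.imwrite("pics/fs.png",cv2.resize(a[60:280,150:350],None,fx=2.7,fy=2.7));cv2.imwrite("pics/fc.png",cv2.resize(b[110:260,180:350],None,fx=4,fy=4))
for n,im,o in (("side",a,(225,205,270,245)),("side",a,(245,175,285,205)),("scene",b,(275,155,300,180)),("scene",b,(250,175,277,195))):
    x0,y0,x1,y1=o; g=im[y0:y1,x0:x1].min(2); m=cv2.morphologyEx((g>150).astype(np.uint8),cv2.MORPH_OPEN,cv2.getStructuringElement(cv2.MORPH_ELLIPSE,(5,5)))
    N,l,s,c=cv2.connectedComponentsWithStats(m)
    for i in range(1,N): print(n,s[i,4],ray(n,c[i]+[x0,y0],79).round(1))
```

```text
[-0.21  0.06 -7.47] 53.30151886032064 [ 504.50096649 -134.50605503  232.01155913] 33.9333
side 155 [[542.9 112.7  79. ]]
side 139 [[530.8  -7.3  79. ]]
scene 73 [[542.8 113.5  79. ]]
scene 80 [[529.7  -3.9  79. ]]
```

View pics/fs.png

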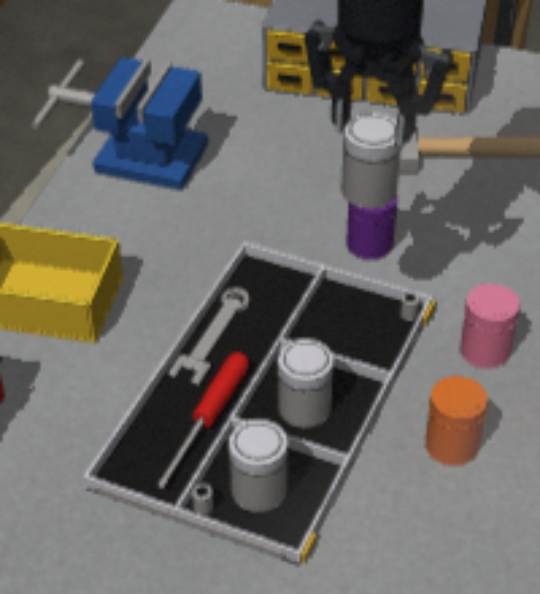

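View pics/fc.png

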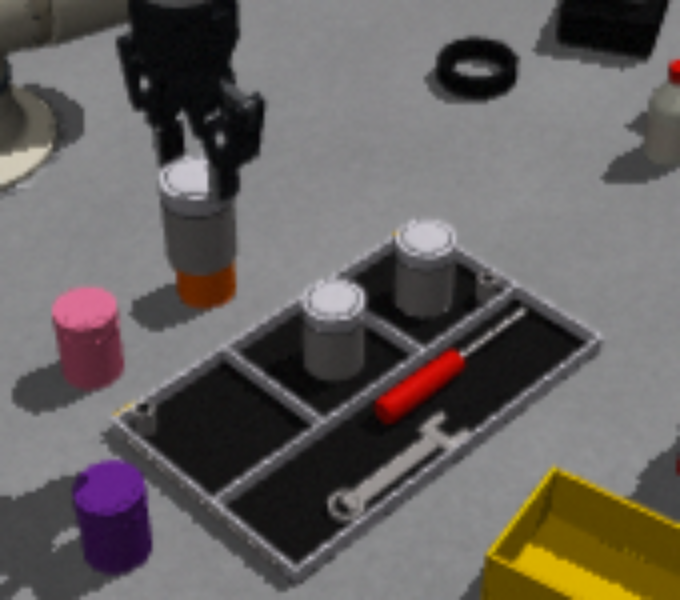

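The right tin is held upright, lid at (372,130) in the side crop. The left and middle tins stand in their bays at (258,440) and (305,360), within about 2 mm of where they started. Everything else is where it was.

```bash
python3 -c "
from plant import *
env.hand_in(); print(get_time(),get_tool_pos(),get_ft_force(),get_grip_width())"
```

```text
the job is handed in; nothing more can be done
the job is handed in; nothing more can be done
```

I lifted the three tins from left to right, gripping at 35 N, and put the left and middle ones back in their own bays. They weighed about 2.8 N (left), 3.3 N (middle) and 7.0–7.5 N (right). The right tin is the heaviest, so I raised it until its underside was about 203 mm above the bench. I handed in at about 34 s, still holding it there.

In the last pictures the held tin is upright. The left and middle tins stand upright within about 2 mm of where they started, and nothing else visible in them appears to have moved. No check failed or disagreed, but `hand_in` reports no verdict and no readings were available afterwards.

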